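# Slide the ring stand into the photo stage and press the light button

## Robot

A 6-joint arm with a two-finger parallel gripper is mounted at the origin on the work surface. World frame = base frame: x ahead of the robot, y to its left, z up, the work surface at z = 0. Lengths are in m, angles in rad, forces in N, time in s.
With the tool pointing down it reaches from about 0.275 to 0.75 m from the base axis. Payload 10.2 kg.
Tool frame: the origin (TCP) lies midway between the tips of the shut fingers; the grasp point (between the pads) lies 19 mm behind it (env.hold_point_z is the distance from the TCP to the grasp point, in m); x points along the fingers, z is the direction in which the jaws open and shut, and the axes are right-handed (so a half turn about x gives the same grasp; the last joint's range is limited). The gripper opens to 85 mm and grips with 20 to 120 N. Pads are 22 mm wide; open, the fingers measure 114 mm over their backs; the gripper's body (76 mm by 85 mm) begins 54 mm behind the grasp point. The pads swing forward as they close: fully open they stand 13 mm farther back than shut.
Start: joints at [1.106, 0.313, 1.498, -0, 1.331, -0.223], TCP at [0.126, 0.51, 0.231] pointing down, gripper open.
Joint ranges: [-2.94, 2.94], [-0.97, 2.17], [0.19, 2.56], [-1.23, 4.37], [0.02, 3.11], [-2.88, 2.88]. Speed limits (rad/s): [2.39, 2.39, 3.01, 3.14, 3.14, 3.14].

## Interface

Orientations are given as a unit quaternion [x, y, z, w].
In Python, from bench import env, kinematics, monitor, eyes, job gives the robot as it stands. The module is installed in compiled form; this text tells all that it offers. Calls block until the motion is done:
- env.reach(position, orientation): joint-space move of the TCP to a pose.
- env.movel(position, velocity=0.15, frame=None, guard=None): straight line of the TCP; frame=None keeps the orientation; velocity is the mean speed in m/s. With guard (N) it stops when the force on the tool has changed by that much, and returns True; else False.
- env.set_joints(angles): joint-space move.
- env.release() and env.close_gripper(effort=None): open the fingers fully, or close them until they stop; effort is the grip in N (None keeps the last).
- env.hold(seconds).
- kinematics.ik(position, orientation): joint angles nearest the present ones, or None.
- monitor.sense(): the state.
- eyes.grab_frame(name): name is "scene" or "top" or "wrist"; returns a dict with "frame" (420x560x3 uint8, red, green, blue), "mtx" (3x3 intrinsics, pixels), "view" (4x4, takes a point from world to camera coordinates). Camera axes: x right, y down, z forward; pixel columns grow to the right and rows downward; lengths in m; the calibration is good to about 2 mm. A picture is of the moment at which its call begins. There is no depth.
A pose or a line that the arm cannot do raises env.MotionError and nothing moves.
- job.hand_in(): hands the job in, once; it reports no verdict.
The state is a dict: "clock": time; "joints": joint angles; "qvel": joint speeds; "joint_efforts": joint torques, N m; "position": TCP position; "ee_rot": TCP orientation; "contact_force": force on the tool from outside, world axes, zero at the start; "ft_torque": the same for the moment, N m; "finger_gap": opening from 0.0 (shut) to 1.0 (fully open).
Only numpy, scipy, OpenCV 4.12 (cv2) and the standard library are available. Lean on these libraries where they do the work, as an engineer would, in place of code of your own. Each camera call takes 0.05 s, during which the arm holds its last target. There are 200 camera calls.

## Task

Push the tall ring stand low on its foot so that it slides upright along the bench, in through the open mouth of the photo stage and fully home against the white back panel; do not tip it, lift it or carry it. Then, with the stand home, press the black light button fully down, let it come back up, and finish with the hand clear of everything. Leave the other things on the bench where they are.

Things in the scene. Friction and masses are not known exactly. Their poses are not given: they have to be found in the camera images.
- stand: The tall ring stand: a loose dark-wood post, 210 mm tall, 0.2 to 0.42 kg. Foot: upright cylinder 48 mm in diameter, 45 mm high. Above it a slim stem, 16 mm in diameter, to 150 mm, a 26 mm collar, then a tapering finger with a ring. Pushed on the foot below about 40 mm it slides; pushed on the stem, also by a gripper's overhanging body, it tips. Origin: centre of its underside; z up.
- stage: The photo stage, fixed. Origin: on the bench, exactly where the centre of the stand's underside is when fully home. x is level and points in from the mouth to the back panel (the way to push, roughly the robot's left, +y); y across; z up. The white panel's face is at x = 24 mm, 118 mm wide, 101 mm high; a low metal foot behind it ends at x = 66 mm. No step on the floor.
- stage_mouth (a point): The middle of the stage's open mouth, on the bench, 90 mm before the home point along the way in (stage x = -90 mm). Two dark-wood fences, 10 mm high, 8 mm thick: from the panel to x = -45 mm they run parallel, 64 mm apart inside; from there they flare out to about 108 mm apart inside at the mouth.
- light_top (a point): The centre of the top face of the black round light button, 28 mm in diameter, in an aluminium housing fixed to the bench beyond the stage. It is pressed straight down; travel 6 mm, a spring gives about 4 N when fully down and brings it back up.
- light (a joint): How far the light button is pressed, m: 0 up, 0.006 fully down.
- cone: Bystander: a short dark-wood ring cone, 62 mm tall, base 52 mm in diameter, loose. Origin: centre of its underside.
- ringbox: Bystander: a closed blue ring box, 55 x 55 x 41 mm, loose. Origin: centre of its underside.
- loupe: Bystander: a round black and steel loupe, 46 mm in diameter, 34 mm high, loose. Origin: centre of its underside.
Mind the look-alikes: they are no part of the job. Several things look just like the stage: the one meant starts farthest to the robot's right.

How it is judged:
On the way, in this order (a step that is already met when the one before it is completed fails the run):
1. the stand is upright and fully home against the back panel, between the fences (x of stand in the frame of stage between -0.006 and 0.006 m and y of stand in the frame of stage between -0.014 and 0.014 m and angle between stand's own z axis and vertical below 0.08 rad), for 0.2 s.
2. the light button is pressed fully down (value of joint light above 0.0045 m), for 0.05 s.
3. the light button has come back up (value of joint light below 0.002 m), for 0.1 s.
At the end, for the whole second after the job is handed in: The stand stands upright (within 0.08 rad) between the fences with its centre within 6 mm of the fully home point along the way in and 14 mm across, at rest, after which the button was pressed at least 4.5 mm down and is up again (all of step 1 and linear speed of stand below 0.02 m/s and value of joint light below 0.002 m); the robot touches nothing.
It fails at once if the stand is tipped (angle between stand's own z axis and vertical above 0.35 rad).
It fails at once if the stand is lifted off the bench (height (world z) of stand above 0.012 m).
It fails at once if the light button is pressed before the stand is home (value of joint light above 0.003 m and horizontal distance between stand and stage above 0.03 m).
It fails at once if the ring cone, ring box or loupe is moved by more than 20 mm (distance of any of cone, ringbox, loupe from where it was at the start of the episode above 0.02 m).
It also fails if it takes over 72 s, if anything falls off the work surface, if the arm or the gripper's body presses on something with over 40 N, if the wrist force passes 120 N, or if a joint passes its speed limit or range.

## Working session

There is one attempt and no reset: what is moved stays moved. The work goes in short steps, each a Python script; the robot and the scene stay as the last script left them, time stands still between calls to the robot, and variables do not carry over. Pictures are saved under pics/ and viewed, about 8 in all and at most 12, crops included, and the job is handed in when it is done.

```bash
mkdir -p pics; cat > h.py <<'E'
import numpy as np, cv2
from bench import env,kinematics,monitor,eyes,job
def snap(cam,fn,crop=None,s=1):
    f=eyes.grab_frame(cam); np.savez('pics/'+fn+'.npz',**f)
    im=cv2.cvtColor(f['frame'],cv2.COLOR_RGB2BGR)
    if crop: x0,y0,x1,y1=crop; im=im[y0:y1,x0:x1]
    im=cv2.resize(im,None,fx=s,fy=s,interpolation=cv2.INTER_CUBIC); cv2.imwrite('pics/'+fn+'.png',im); return f
def w(f,u,v,z=0.):
    R=f['view'][:3,:3];t=f['view'][:3,3];c=-R.T@t
    d=R.T@np.linalg.inv(f['mtx'])@np.array([u,v,1.]); return c+d*(z-c[2])/d[2]
def px(f,p):
    q=f['mtx']@(f['view'][:3,:3]@np.array(p)+f['view'][:3,3]); return q[:2]/q[2]
E
python3 - <<'E'
from h import *
a=snap('top','top0',s=1.42);b=snap('scene','sc0',s=1.42)
s=monitor.sense();print(s['clock'],s['ee_rot'],s['position'],s['contact_force'])
for f in (a,b): print(-f['view'][:3,:3].T@f['view'][:3,3])
E
```

```text
0.1 [-0.43622846  0.55703924  0.43585396  0.55627631] [0.12562081 0.50950368 0.2307708 ] [-0.59605824 -0.06872212  0.09455515]
[0.33030478 0.03954435 1.02435616]
[ 1.16914788 -0.09775757  0.89749987]
```

View pics/top0.png

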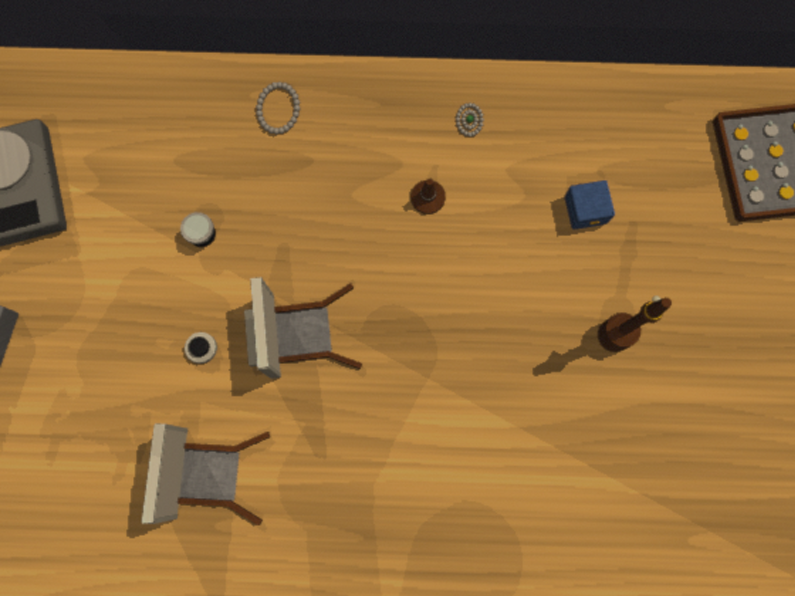

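View pics/sc0.png

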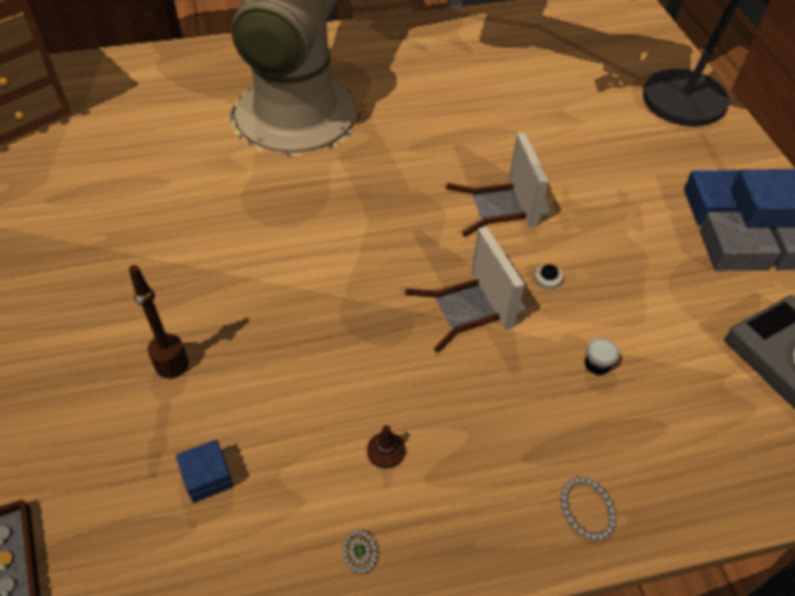

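Top view (795 px wide): the stage candidates are A at (300,330) and B at (205,475). A lies farther right (−y), so A is the stage. Post candidates are the tall stand, foot at (620,332), and the short cone at (428,197). Round candidates are the button at (200,348), with a light housing and black cap, and the loupe at (197,230). The blue box is at (590,205). I'll check these in close crops.

```bash
python3 - <<'E'
import numpy as np, cv2
im=cv2.cvtColor(np.load('pics/top0.npz')['frame'],cv2.COLOR_RGB2BGR)
a=cv2.resize(im[190:275,125:265],None,fx=5.6,fy=5.6,interpolation=cv2.INTER_CUBIC)  # 784x476
cv2.imwrite('pics/c1.png',a)
b=cv2.resize(im[190:260,400:490],None,fx=6,fy=6,interpolation=cv2.INTER_CUBIC)
cv2.imwrite('pics/c2.png',b)
E
```

```text
(no output)
```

View pics/c1.png

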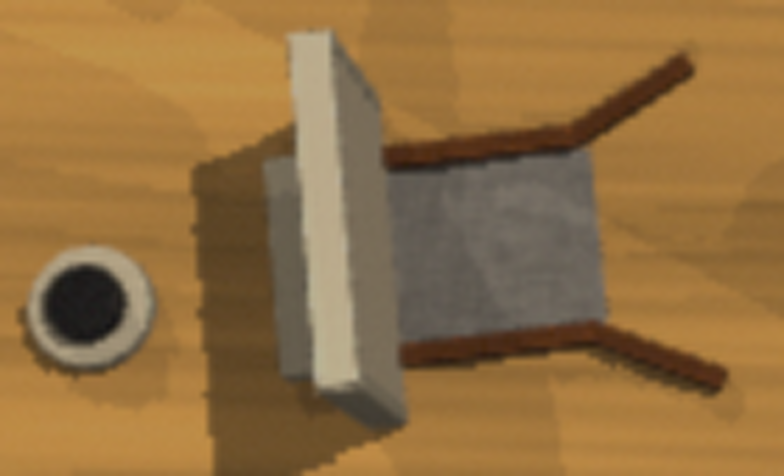

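View pics/c2.png

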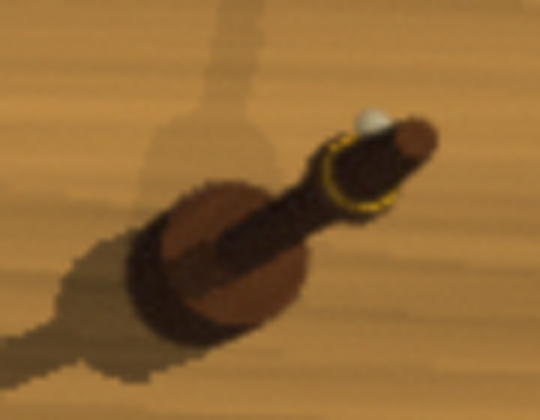

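```bash
cat > m.py <<'E'
from h import *
from scipy.optimize import least_squares
f=dict(np.load('pics/top0.npz'));g=dict(np.load('pics/sc0.npz'))
C=lambda x,y:(125+x/5.6,190+y/5.6)
# stage-frame fits: inner edges at z=.01
obs=[((388,170),(.024,.032)),((576,150),(-.045,.032)),((400,345),(.024,-.032)),((599,323),(-.045,-.032)),((690,72),(-.09,.054)),((727,370),(-.09,-.054))]
P=np.array([w(f,*C(*p),.010)[:2] for p,_ in obs]);Q=np.array([q for _,q in obs]); Q[:,1]*=1
def res(v,s):
    c,n=np.cos(v[2]),np.sin(v[2]); return (Q*[1,s]@np.array([[c,n],[-n,c]])+v[:2]-P).ravel()
for s in (1,-1):
    r=least_squares(res,[.3,.2,1.57],args=(s,))
    if s==1 or r.cost<best.cost: best=r
S=best.x;print('stage',S,np.round(best.fun.reshape(-1,2)*1000,1))
st=w(f,400+234/6,190+254/6,.045);print('stand',st)
u=C(84,303);v=(549/1.42,271/1.42)
b=least_squares(lambda p:np.r_[px(f,p)-u,px(g,p)-v],[.3,.3,.03]);print('button',b.x,b.fun)
d=np.array([np.cos(S[2]),np.sin(S[2])]);n=np.array([-d[1],d[0]])
for nm,p in(('stand',st),('button',b.x),('cone',w(f,428/1.42,200/1.42)),('box',w(f,590/1.42,205/1.42,.041)),('loupe',w(f,197/1.42,230/1.42,.034))):
    e=p[:2]-S[:2];print(nm,np.round(p,3),'in stage',np.round([e@d,e@n],3))
E
python3 m.py
```

```text
stage [0.5128963  0.19190378 1.72471585] [[-0.4  1.2]
 [ 0.9 -0.1]
 [-0.7 -0.2]
 [-0.   1.4]
 [-0.3 -1.7]
 [ 0.5 -0.6]]
stand [ 0.52401083 -0.25867082  0.045     ]
button [0.48932162 0.32305125 0.01719387] [-0.6891424  -0.21031105 -0.79722658  0.15448652]
stand [ 0.524 -0.259  0.045] in stage [-0.447  0.058]
button [0.489 0.323 0.017] in stage [0.133 0.003]
cone [0.72  0.008 0.   ] in stage [-0.213 -0.176]
box [ 0.703 -0.22   0.041] in stage [-0.436 -0.125]
loupe [0.653 0.334 0.034] in stage [ 0.119 -0.16 ]
```

```bash
cat >> h.py <<'E'
from scipy.spatial.transform import Rotation as Ro
S=np.array([.5129,.1919,1.7247]);ST=np.array([.5240,-.2587]);BT=np.array([.4893,.3231,.0172])
def quat(phi,th,s):
    x=np.array([np.cos(phi)*np.sin(th),np.sin(phi)*np.sin(th),-np.cos(th)])
    z=s*np.array([-np.sin(phi),np.cos(phi),0]); return Ro.from_matrix(np.c_[x,np.cross(z,x),z]).as_quat()
E
python3 - <<'E'
from h import *
d=S[:2]-ST;phi=np.arctan2(d[1],d[0]);d/=np.linalg.norm(d);print(phi)
P=lambda t,z:np.r_[ST+d*t,z]
for s in (1,-1):
  for th in (.55,.65):
    q=quat(phi,th,s)
    for p in ([.33,-.4,.3],P(-.09,.2),P(-.09,.015),P(-.03,.015),P(.25,.015),P(.42,.015),P(.35,.3)):
        j=kinematics.ik(p,q); print(s,th,None if j is None else np.round(j,2))
  q=quat(S[2],0,s)
  print(kinematics.ik(BT+[0,0,.1],q))
E
```

```text
1.59542516737195
1 0.55 [-1.2   0.53  1.09  0.2   2.03  1.96]
1 0.55 [-0.9   0.81  0.89  0.34  1.89  2.25]
1 0.55 [-0.9   0.99  1.04  0.32  1.57  2.14]
1 0.55 [-0.85  0.91  1.21  0.34  1.47  2.16]
1 0.55 [-0.48  0.68  1.68  0.53  1.13  2.32]
1 0.55 [-0.17  0.65  1.75  0.67  0.98  2.5 ]
1 0.55 [-0.31  0.28  1.46  0.52  1.6   2.77]
1 0.65 [-1.21  0.59  1.05  0.24  2.12  1.97]
1 0.65 [-0.92  0.86  0.83  0.4   1.97  2.26]
1 0.65 [-0.92  1.04  0.97  0.37  1.67  2.13]
1 0.65 [-0.87  0.95  1.15  0.39  1.57  2.14]
1 0.65 [-0.52  0.72  1.66  0.59  1.2   2.26]
1 0.65 [-0.21  0.67  1.76  0.75  1.04  2.4 ]
1 0.65 [-0.35  0.3   1.48  0.6   1.63  2.73]
None
-1 0.55 [-1.2   0.53  1.09  0.2   2.03 -1.18]
-1 0.55 [-0.9   0.81  0.89  0.34  1.89 -0.89]
-1 0.55 [-0.9   0.99  1.04  0.32  1.57 -1.  ]
-1 0.55 [-0.85  0.91  1.21  0.34  1.47 -0.98]
-1 0.55 [-0.48  0.68  1.68  0.53  1.13 -0.82]
-1 0.55 [-0.17  0.65  1.75  0.67  0.98 -0.64]
-1 0.55 [-0.31  0.28  1.46  0.52  1.6  -0.37]
-1 0.65 [-1.21  0.59  1.05  0.24  2.12 -1.17]
-1 0.65 [-0.92  0.86  0.83  0.4   1.97 -0.88]
-1 0.65 [-0.92  1.04  0.97  0.37  1.67 -1.01]
-1 0.65 [-0.87  0.95  1.15  0.39  1.57 -1.  ]
-1 0.65 [-0.52  0.72  1.66  0.59  1.2  -0.88]
-1 0.65 [-0.21  0.67  1.76  0.75  1.04 -0.74]
-1 0.65 [-0.35  0.3   1.48  0.6   1.63 -0.42]
[ 3.83934324e-01  5.52561502e-01  1.45179839e+00 -4.44089210e-16
  1.13723276e+00  2.30030651e-01]
```

```bash
python3 - <<'E'
from h import *
d=S[:2]-ST;phi=np.arctan2(d[1],d[0]);d/=np.linalg.norm(d)
P=lambda t,z:np.r_[ST+d*t,z]
q=quat(phi,.6,-1)
env.close_gripper(30)
env.reach([.33,.02,.36],quat(phi,0,-1))
env.reach([.33,-.40,.3],q)
env.reach(P(-.11,.2),q)
env.movel(P(-.11,.016),.12)
env.movel(P(-.04,.016),.06)
env.movel(P(.03,.016),.03)
s=monitor.sense();print(s['clock'],s['position'],P(.03,.016),s['contact_force'],s['finger_gap'])
f=snap('top','top1',(280,150,520,330),3.3)
E
```

```text
10.8083 [ 0.52325916 -0.22876821  0.01599516] [ 0.52326121 -0.2287091   0.016     ] [-0.07452185 -1.14427169 -0.0925423 ] 0.0010538872669060516
```

View pics/top1.png

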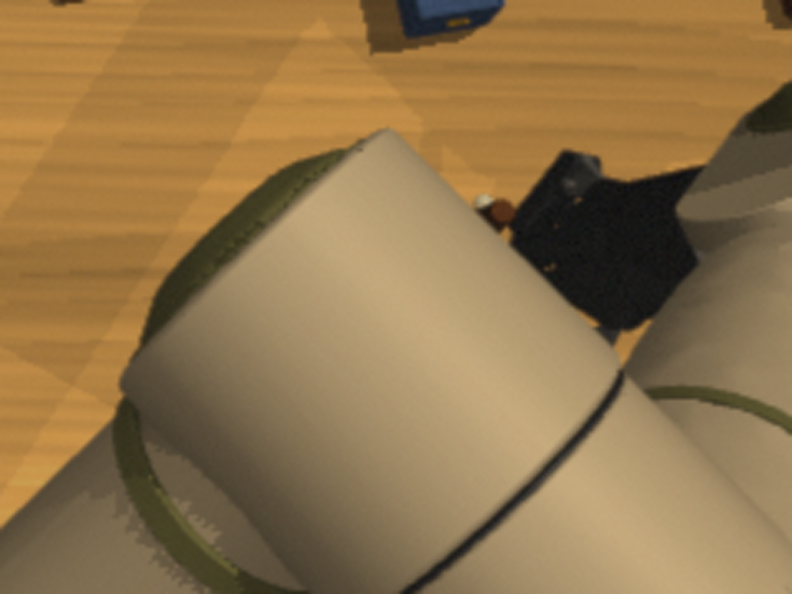

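The top view is blocked by the arm; only the stand's finger tip shows, at (500,210), still upright. The force reads about 1.1 N, which fits sliding. I'll keep pushing and check with the scene camera.

```bash
python3 - <<'E'
from h import *
d=S[:2]-ST;d/=np.linalg.norm(d)
P=lambda t,z:np.r_[ST+d*t,z]
env.movel(P(.15,.016),.05,guard=6)
print(monitor.sense()['contact_force'])
r=env.movel(P(.29,.016),.05,guard=6)
s=monitor.sense();print(r,s['clock'],s['position'],s['contact_force'])
f=snap('scene','sc1',(230,110,430,260),4)
E
```

```text
[ 0.09782427 -0.46314199 -0.30237884]
False 16.3583 [0.51686717 0.03114777 0.01598941] [-0.30762167 -1.14206542 -1.23827887]
```

View pics/sc1.png

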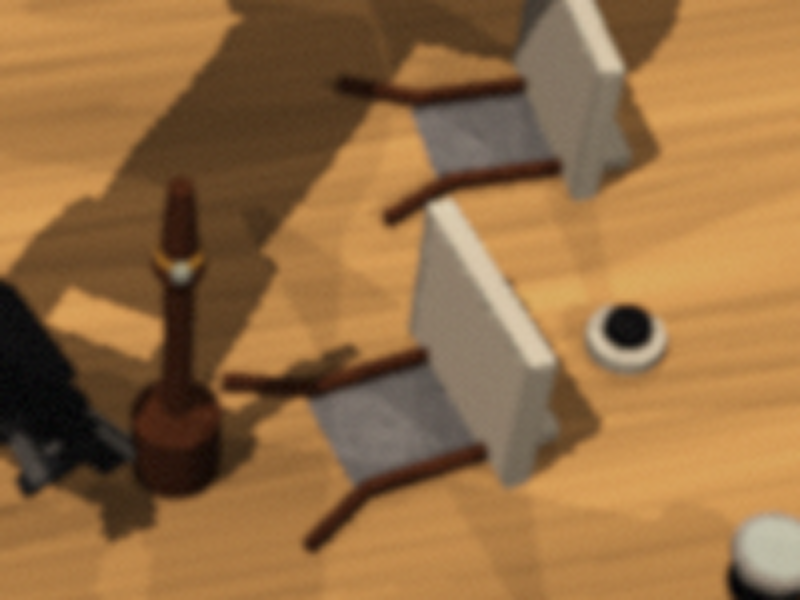

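```bash
python3 - <<'E'
from h import *
f=dict(np.load('pics/sc1.npz'))
d=np.array([np.cos(S[2]),np.sin(S[2])]);n=np.array([-d[1],d[0]])
for nm,u,v,z in (('stand',177,412,.045),('tipR',225,382,.01),('tipF',310,545,.01),('bendR',318,388,.01),('bendF',365,490,.01),('panR',422,352,.01),('panF',483,452,.01),('btn',629,327,.017)):
    p=w(f,230+u/4,110+v/4,z)[:2];e=p-S[:2];print(nm,np.round(p,4),np.round([e@d,e@n],4))
print('expected px of foot top for stage pts')
for x,y in((-.132,.02),(-.132,.01),(-.132,.03)):
    p=np.r_[S[:2]+x*d+y*n,.045];print((px(f,p)-[230,110])*4)
E
```

```text
stand [0.5176 0.0638] [-0.1273  0.015 ]
tipR [0.4763 0.1005] [-0.0848  0.0502]
tipF [0.5898 0.1173] [-0.0855 -0.0645]
bendR [0.4912 0.1486] [-0.0395  0.0281]
bendF [0.5624 0.1544] [-0.0446 -0.0432]
panR [0.479  0.2111] [0.0242 0.0305]
panF [0.552  0.2224] [ 0.0242 -0.0433]
btn [0.4919 0.3255] [0.1352 0.0003]
expected px of foot top for stage pts
[164.97796831 407.53929582]
[172.17994953 421.80721489]
[157.84954756 393.41710815]
```

```bash
python3 - <<'E'
from h import *
d=np.array([np.cos(S[2]),np.sin(S[2])]);n=np.array([-d[1],d[0]])
def st():
    s=monitor.sense();p=np.array(s['position']);e=p[:2]-S[:2];print(round(s['clock'],2),'tcp stage',np.round([e@d,e@n],4),np.round(s['contact_force'],2));return p
p=st(); p1=p[:2]+d*.082-n*.016
print(env.movel(np.r_[p1,.016],.04,guard=8));p=st()
p2=p1+d*.035
print(env.movel(np.r_[p2,.016],.03,guard=8));st()
print(env.movel(np.r_[p2+d*.025,.016],.012,guard=8));st()
snap('scene','sc2',(230,110,430,260),4)
E
```

```text
16.41 tcp stage [-0.1594  0.0207] [-1.05 -1.39 -0.4 ]
False
18.65 tcp stage [-0.0775  0.0047] [ 0.13  0.   -0.39]
False
19.97 tcp stage [-0.0425  0.0047] [-0.25 -0.79  0.72]
True
21.23 tcp stage [-0.0277  0.0043] [-0.46 -2.85  2.22]
```

View pics/sc2.png

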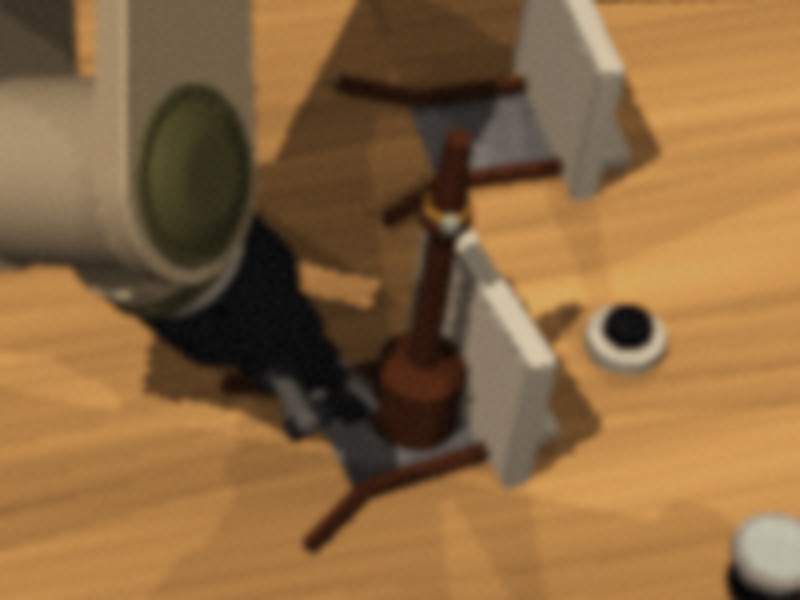

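```bash
python3 - <<'E'
from h import *
d=np.array([np.cos(S[2]),np.sin(S[2])]);n=np.array([-d[1],d[0]])
p=np.array(monitor.sense()['position'])
print(env.movel(np.r_[p[:2]+d*.006,.016],.01,guard=14))
s=monitor.sense();p2=np.array(s['position']);print('advance mm',(p2-p)[:2]@d*1000,s['contact_force'])
env.hold(.3)
env.movel(np.r_[p2[:2]-d*.09,.02],.1)
env.movel(np.r_[p2[:2]-d*.12,.30],.2)
env.reach([.36,.08,.36],quat(S[2],0,-1))
env.reach([.36,.20,.36],quat(S[2],0,-1))
print(monitor.sense()['clock'])
f=snap('scene','sc3');g=snap('top','top3')
a=cv2.cvtColor(f['frame'],cv2.COLOR_RGB2BGR)[110:260,260:430];b=cv2.cvtColor(g['frame'],cv2.COLOR_RGB2BGR)[190:275,125:265]
a=cv2.resize(a,(680,600),interpolation=cv2.INTER_CUBIC);cv2.imwrite('pics/v3.png',a)
cv2.imwrite('pics/v3b.png',cv2.resize(b,None,fx=5.6,fy=5.6,interpolation=cv2.INTER_CUBIC))
E
```

```text
True
advance mm -0.020534286333290592 [-1.12426894 -5.33795564  2.78891025]
25.8583
```

View pics/v3.png

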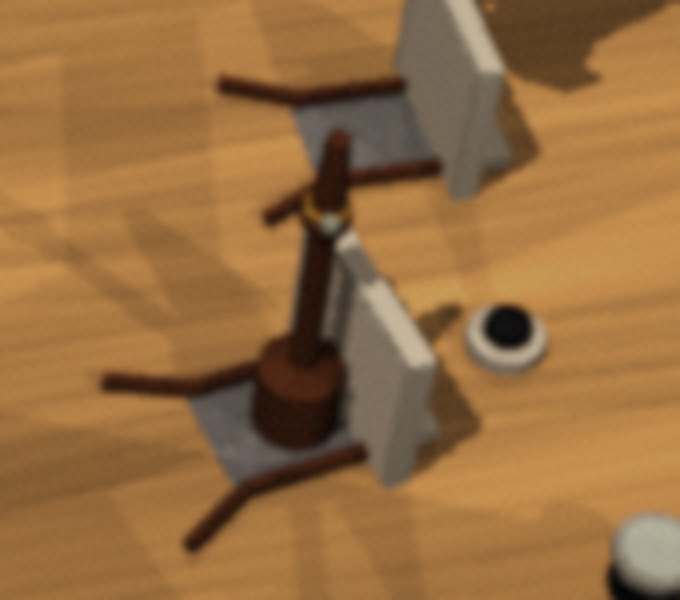

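The stand is upright between the fences, foot top at about (300,368), and the second push stopped dead. I'll check the gap to the panel from the top view.

View pics/v3b.png

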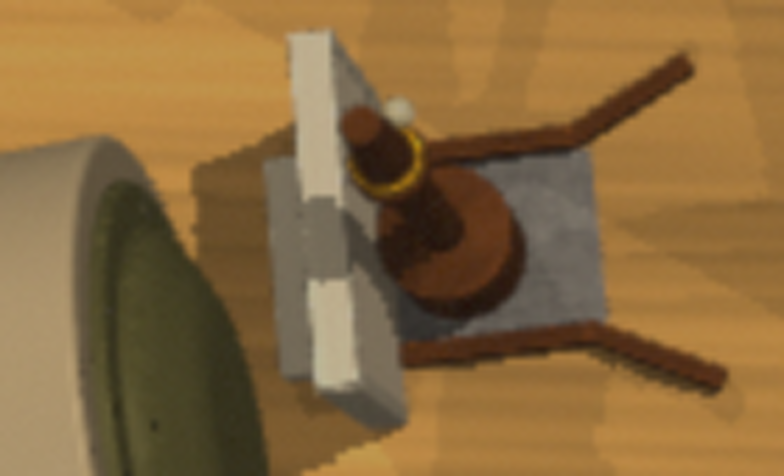

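```bash
python3 - <<'E'
from h import *
f=dict(np.load('pics/sc3.npz'))
d=np.array([np.cos(S[2]),np.sin(S[2])]);n=np.array([-d[1],d[0]])
for u,v,z in((301,368,.045),(508,326,.017)):
    e=w(f,260+u/4,110+v/4,z)[:2]-S[:2];print(e@d,e@n)
g=dict(np.load('pics/top3.npz'));print((px(g,np.r_[S[:2],.045])-[125,190])*5.6)
E
```

```text
0.002687029388948189 -0.004159860136059065
0.13504451572136997 0.0011073345332933311
[445.56789753 231.64135339]
```

The top view shows the foot centre at (448,237) against an expected (446,232), about 1 mm off and touching the panel, so the stand is home. Next I'll press the button.

```bash
python3 - <<'E'
from h import *
d=np.array([np.cos(S[2]),np.sin(S[2])])
q=quat(S[2],0,-1);B=BT[:2]+d*.001
env.reach([.37,.32,.32],q)
env.reach(np.r_[B,.22],q)
env.movel(np.r_[B,.045],.12)
env.hold(.3)
r=env.movel(np.r_[B,.003],.012,guard=1.5)
s=monitor.sense();print(r,s['clock'],s['position'],s['contact_force'])
z0=s['position'][2]
r=env.movel(np.r_[B,max(z0-.012,.002)],.008,guard=12)
s=monitor.sense();print(r,s['position'],s['contact_force'],'depth',z0-s['position'][2])
env.hold(.3);print(monitor.sense()['position'],monitor.sense()['contact_force'])
snap('scene','sc4',(260,110,430,260),4)
E
```

```text
True 31.1083 [0.4891401  0.32407242 0.02017066] [0.25012135 0.18057934 2.10754066]
True [0.48915038 0.32408851 0.01602296] [-1.41193228 -0.86484761  5.45971324] depth 0.004147697972848887
[0.48916836 0.32411437 0.01605299] [-1.64041479 -0.18548055  5.95094516]
```

View pics/sc4.png

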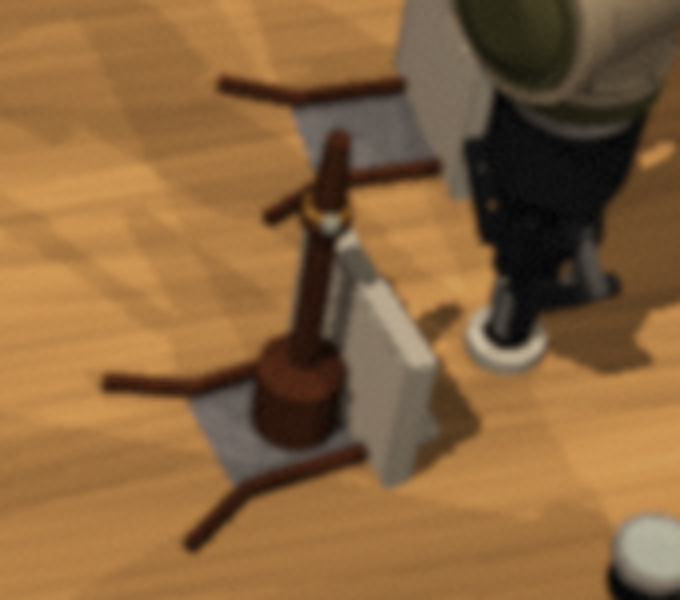

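```bash
python3 - <<'E'
from h import *
p=np.array(monitor.sense()['position'])
def show(m):
    s=monitor.sense();print(m,round(s['clock'],2),np.round(s['position'],5)[2],np.round(s['contact_force'],1))
r=env.movel(p-[0,0,.003],.008,guard=18);show(('deeper',r));env.hold(.2);show('hold')
z=monitor.sense()['position'][2]
for k in range(1,11):
    env.movel(np.r_[p[:2],z+k*.001],.01);env.hold(.15);show(k)
E
```

```text
('deeper', True) 32.52 0.01601 [-2.6 -1.   7.5]
hold 32.73 0.01601 [-1.9 -1.8  8.3]
1 33.16 0.01692 [1.3 0.2 3.8]
2 33.56 0.01796 [ 0.7 -0.7  2.8]
3 33.96 0.01896 [0.6 0.3 2.2]
4 34.36 0.01995 [ 0.8 -0.6  1.6]
5 34.76 0.02096 [-0.   0.   1.3]
6 35.16 0.02195 [ 0.3 -0.2  1.2]
7 35.56 0.02293 [-0.2 -1.2 -0.4]
8 35.96 0.02402 [-0.4 -0.5 -0.9]
9 36.36 0.025 [-0.8  0.3 -0.5]
10 36.76 0.026 [-0.3 -0.1 -0.8]
```

The spring force runs from about 0.022 m to a hard stop at 0.016 m. That is the full 6 mm travel, at about 4 N. I'll withdraw and do a last look.

```bash
python3 - <<'E'
from h import *
p=np.array(monitor.sense()['position'])
env.movel(np.r_[p[:2],.25],.15)
env.reach([.34,.36,.34],quat(S[2],0,-1));env.hold(.3)
print(monitor.sense()['clock'],monitor.sense()['contact_force'])
snap('scene','sc5',s=1.42)
E
```

```text
39.4417 [-0.10437615 -0.97340123  0.67860104]
```

View pics/sc5.png

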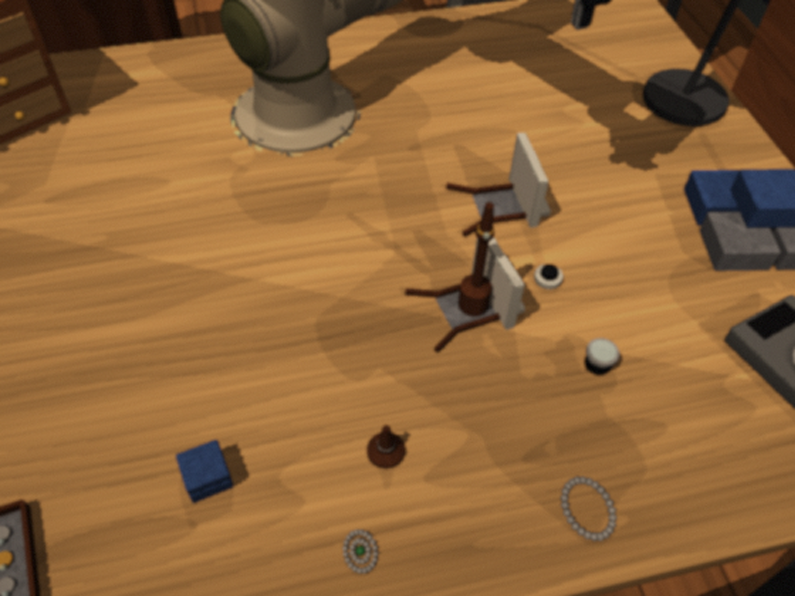

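The stand is upright and home at (475,295), and the button is up at (549,273). The box, cone and loupe are at the same pixels as at the start, and the hand is clear.

```bash
python3 -c "
from h import *
job.hand_in();print(monitor.sense()['clock'])"
```

```text
the job is handed in; nothing more can be done
the job is handed in; nothing more can be done
```

The stand is home against the back panel and the light button was pressed and released. I handed the job in just after 39 s on the robot clock; no verdict is reported.

**Push:** I used the shut fingers, tilted and low on the foot, with one small steering correction before the mouth. The push ended at the panel: a second push moved the stand 0 mm. The two cameras put the stand within about 1–5 mm of the home point along and across, and upright.

**Button:** It was pressed to its hard stop, about 6 mm down, with about 4 N of spring force. That force fell off as I raised the hand.

**Final picture:** The stand is still home, the button looks up, and the cone, ring box and loupe are where they started. The hand is well clear.

**Disagreements:** The two cameras differed by 2–5 mm on the stage's position, mostly across the way in. My first estimate of the button height was about 5 mm low, and the force contact corrected it.

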